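# Hang the sanding drum on the spindle's bayonet and lock it

## Robot

A 7-joint arm with a two-finger parallel gripper is mounted at the origin on the work surface. World frame = base frame: x ahead of the robot, y to its left, z up, the work surface at z = 0. Lengths are in m, angles in rad, forces in N, time in s.
With the tool pointing down it reaches from about 0.425 to 0.875 m from the base axis. Payload 9.9 kg.
Tool frame: the origin (TCP) lies at the very end of the fingers, on their centre line; the grasp point (between the pads) lies 19 mm behind it; z points along the fingers, y is the direction in which the jaws open and shut (so a half turn about z gives the same grasp; the last joint's range is limited). The gripper opens to 85 mm and grips with 20 to 120 N. Pads are 22 mm wide; open, the fingers measure 114 mm over their backs; the gripper's body (76 mm by 85 mm) begins 54 mm behind the grasp point. The pads swing forward as they close: fully open they stand 13 mm farther back than shut.
Start: joints at [-1.211, 0.576, 0.025, 1.437, -0.015, 1.129, -0.057], TCP at [0.29, 0.61, 0.231] pointing down, gripper open.
Joint ranges: [-2.76, 2.76], [-0.34, 2.15], [-1.52, 1.57], [0.19, 2.46], [-1.09, 4.23], [0.17, 1.99], [-2.82, 2.82]. Speed limits (rad/s): [2.22, 2.22, 3.01, 3.01, 3.14, 3.14, 3.14].

## Interface

Orientations are given as a unit quaternion [w, x, y, z].
In Python, from cell import ctrl gives the robot as it stands.
- The arm moves only by the tool play_rows, never from a script. Its argument "steps" is a list of rows, each a list of 5 numbers: the shift along the tool's x, y, z in m, then the turn about the tool's z in rad, then the opening, from 0 (shut) to 1 (fully open). A call has 1 to 10 rows; each row is the pose to reach, as a shift and turn from the pose commanded when the call began, along the tool's axes at that moment; what a row does not reach only later rows make up. A row lasts 1/10 s, in which the tool goes at most 50 mm and 8.59 degrees, less where a joint would pass 70% of its speed; a pose out of reach is approached as far as the arm can. A call with a gripper value outside its range is refused whole. The fingers move at their own pace and stop on an object; "newtons" is the grip in N (left out, the last holds). Time passes only in rows, so rows that repeat a pose let the fingers close. It gives the time, the measured TCP pose, the force and the opening at its end, in the units of the state.
- ctrl.get_obs(): the state, without advancing time (a new reading comes with each control period).
- ctrl.grab_frame(name): name is "side" or "top"; returns (picture, depth): 420x560x3 uint8, red, green, blue; 420x560 float32, m along the optical axis (not along the pixel's ray), 0 where there is no reading.
- ctrl.camera_info(name): a dict with "mtx" (3x3 intrinsics, pixels), "extrinsics" (4x4, takes a point from world to camera coordinates). Camera axes: x right, y down, z forward; pixel columns grow to the right and rows downward; lengths in m; the calibration is good to about 2 mm. A picture is of the moment at which its call begins. camera_info takes no time and is no camera call.
- ctrl.sign_off(): hands the job in, once; it reports no verdict.
The state is a dict: "time_s": time; "joint_positions": joint angles; "joint_vel": joint speeds; "effort": joint torques, N m; "eef_pos": TCP position; "ee_rot": TCP orientation; "wrist_force": force on the tool from outside, world axes, zero at the start; "wrist_torque": the same for the moment, N m; "gripper_width": finger opening in m.
Only numpy, scipy, OpenCV 4.12 (cv2) and the standard library are available. Lean on these libraries where they do the work, as an engineer would, in place of code of your own. Each camera call takes 0.05 s, during which the arm holds its last target.

## Task

Pick up the short, wide sanding drum by the bar on top and hang it on the sander's spindle: pass its two inner lugs down through the keyways of the spindle's collar until they rest on the ledge below, pause there a moment, then push down lightly so that the sprung spindle gives by a few millimetres and, keeping up that push, twist the drum slowly clockwise (seen from above) until you feel the lugs drop into the hidden locking notches. Keep hold of it until it is fully home, let go, and leave it locked and level on the spindle; never push the drum against the spindle with more than 25 N and leave everything else on the bench where it is.

Things in the scene. Friction and masses are not known exactly. Their poses are not given: they have to be found in the camera images.
- drum_grip (a point): Centre of the aluminium grip bar on top of the short, wide sanding drum. Sizes in mm. The bar is 50 long (along this point's x), 14 wide (y) and 30 tall (z): the drum's flat top lies 15 below this point, the lower rim 75 below.
- drum: The drum: brown cylinder 70 mm across, 60 tall plus bar, open below, 0.25 to 0.5 kg, upright; origin at the centre of its lower rim, z up, x along the bar. In its 56 bore two steel lugs stick inward at +x and -x, in line with the bar, to 19 from the axis; each 8 wide, 8 tall, underside 24 above the rim (51 below the bar's centre). Same after half a turn.
- spindle_top (a point): Centre of the top of the spindle's collar, a steel disc 50 mm across, 6 thick, 92 above the bench. Two keyways 13 wide run along this point's +x and -x. Lugs pass only with the bar along x to about 5 degrees and centred to about 2 mm. Bar centre above this point: 51 with the lugs on top of the collar, 34 on the ledge, 27 in the notches.
- spindle_ledge (a point): On the axis, level with the ring-shaped ledge under the collar, 17 mm below its top; the lugs slide round on it. Two notches in it, 10 wide, 7 deep, opposite each other, lie under the collar, hidden from above: 0.6 to 1.5 rad clockwise (seen from above) from the keyways, different each time. Stops bar more than about 0.25 rad the other way.
- spindle: The spindle: an upright post on a spring, origin on its axis 62 mm below the collar's top. It does not turn, but gives downward: it stays put up to about 6 N (the drum's weight counts), then sinks about 1 mm per 1.5 N, to a hard stop after 8 mm (about 18 N). It springs back up when unloaded or when the lugs drop.
- machine: Bench spindle sander fixed to the bench: green base with a 200 x 200 mm steel table 30 high, a 40 high switch box on its +x side; origin under its centre, where the spindle stands. The hung drum does not touch the table.
- tall_drum: spare sanding drum, taller and slimmer: 52 mm across, 117 tall, small round knob on top, no grip bar; stands upright; origin under its centre. Leave alone.
- bridge_blank: dark flat wooden strip 120 x 26 x 10 mm lying between the two drums; origin under its centre. Leave alone.
- sanding_block: wooden sanding block with a cork sole, 65 x 110 x 38 mm; origin under its centre. Leave alone.
- glue_bottle: plain white bottle, 56 across, 150 mm tall; origin under its centre. Leave alone.
- screw_jar: glass jar with a steel lid, 64 across, 80 mm tall; origin under its centre. Leave alone.
- mug: white mug, 80 across, 90 mm tall; origin under its centre. Leave alone.
- screwdriver: wood-handled screwdriver lying flat at the right; origin under its middle. Leave alone.
- neck_offcut: brown wooden offcut 50 x 130 x 22 mm, at the far right; origin under its centre. Leave alone.

How it is judged:
By the outcome, as a careful person would: the job done as asked, in the order asked, and still so for the second after the job is handed in, with the robot touching nothing.
It also fails if it takes over 67 s, if anything falls off the work surface, if the arm or the gripper's body presses on something with over 40 N, if the wrist force passes 120 N, or if a joint passes its speed limit or range.

## Working session

There is one attempt and no reset: what is moved stays moved. The work goes in short steps, Python scripts to look and compute and a tool call to move; the robot and the scene stay as the last step left them, time stands still between calls to the robot, and variables do not carry over. Pictures are saved under pics/ and viewed, and the job is handed in when it is done.

Besides the shell and the picture viewer there is one more tool, called after "Call:" in YAML: its name, and indented under it one key for each argument. play_rows: Moves the arm, as the interface text tells. Its arguments: {"type":"object","properties":{"steps":{"type":"array"},"newtons":{"type":"number"}},"required":["steps"]}

```bash
ls; mkdir -p pics; cat > h.py <<'E'
import numpy as np, cv2
from cell import ctrl
def grab(n,tag):
    p,d=ctrl.grab_frame(n); cv2.imwrite(f'pics/{tag}.png',p[:,:,::-1]); np.savez(f'pics/{tag}.npz',p=p,d=d); return p,d
def pts(n,d):
    c=ctrl.camera_info(n);K=np.array(c['mtx']);T=np.linalg.inv(np.array(c['extrinsics']))
    v,u=np.mgrid[:d.shape[0],:d.shape[1]]
    P=np.stack([(u-K[0,2])/K[0,0]*d,(v-K[1,2])/K[1,1]*d,d],-1)
    return P@T[:3,:3].T+T[:3,3]
def crop(tag,r0,r1,c0,c1,s,out):
    im=cv2.imread(f'pics/{tag}.png')[r0:r1,c0:c1]; cv2.imwrite(f'pics/{out}.png',cv2.resize(im,None,fx=s,fy=s,interpolation=cv2.INTER_CUBIC))
E
python3 - <<'E'
from h import *
for n in('top','side'):
    p,d=grab(n,n+'0'); print(ctrl.camera_info(n))
print(ctrl.get_obs())
E
```

```text
pics
{'mtx': array([[381.60633407,   0.        , 278.25315615],
       [  0.        , 381.60633407, 215.8949716 ],
       [  0.        ,   0.        ,   1.        ]]), 'extrinsics': array([[-0.00823452, -0.9999158 , -0.01002882, -0.0071243 ],
       [-0.99057409,  0.0095281 , -0.1366462 ,  0.56118582],
       [ 0.13673025,  0.00880907, -0.99056915,  0.91707983],
       [ 0.        ,  0.        ,  0.        ,  1.        ]])}
{'mtx': array([[400.07525629,   0.        , 282.88896632],
       [  0.        , 400.07525629, 211.92985085],
       [  0.        ,   0.        ,   1.        ]]), 'extrinsics': array([[ 0.92881733, -0.37045824,  0.00768485, -0.52365535],
       [-0.22291206, -0.57521437, -0.78704424,  0.2057662 ],
       [ 0.29598746,  0.72930729, -0.61684869,  1.07187321],
       [ 0.        ,  0.        ,  0.        ,  1.        ]])}
{'time_s': 0.1, 'joint_positions': array([-1.21080643,  0.57644943,  0.02482174,  1.43782228, -0.01502022,
        1.12901705, -0.05649074]), 'joint_vel': array([-0.00118813, -0.00248793,  0.00081852, -0.00328717, -0.00145692,
        0.00142323,  0.00180035]), 'effort': array([ 5.42175767e-03, -7.67304683e+01,  2.25745708e+00, -2.86605263e+01,
        1.57332234e-02,  8.66401271e-03, -4.86403349e-05]), 'eef_pos': array([0.28961887, 0.60925319, 0.23052799]), 'ee_rot': array([-1.44278900e-04,  2.20051807e-01,  9.75487894e-01, -7.42308807e-04]), 'wrist_force': array([-0.63005559, -0.15917992,  1.85896336]), 'wrist_torque': array([ 0.03333654, -0.06936484, -0.02757367]), 'gripper_width': 0.08543908176964148}
```

View pics/top0.png

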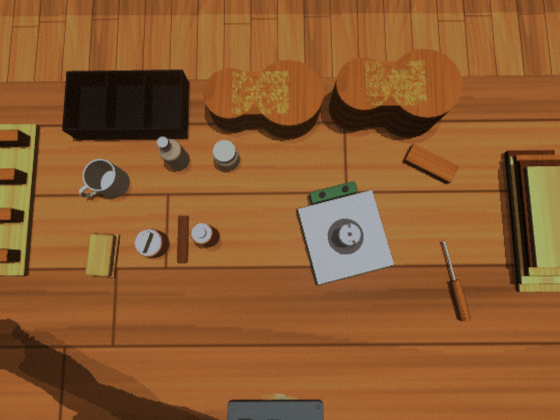

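View pics/side0.png

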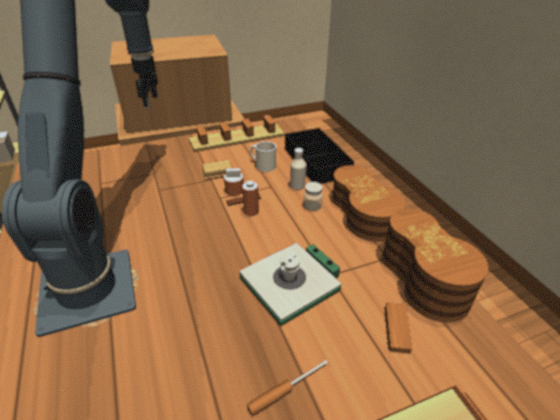

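```bash
python3 - <<'E'
from h import *
crop('top0',215,270,120,180,10,'c1'); crop('top0',185,290,290,400,7,'c2')
for n in('top','side'):
    d=np.load(f'pics/{n}0.npz')['d'];P=pts(n,d);np.save(f'pics/P{n}.npy',P)
P=np.load('pics/Ptop.npy')
np.set_printoptions(precision=4,suppress=True)
for v,u in[(243,149),(235,348),(200,230),(280,320),(230,140)]: print(u,v,P[v,u])
E
```

```text
149 243 [0.4939 0.2989 0.0703]
348 235 [ 0.5069 -0.1755  0.0925]
230 200 [ 0.61    0.1147 -0.0013]
320 280 [ 0.4017 -0.1136  0.0308]
140 230 [0.5328 0.3481 0.0005]
```

View pics/c1.png

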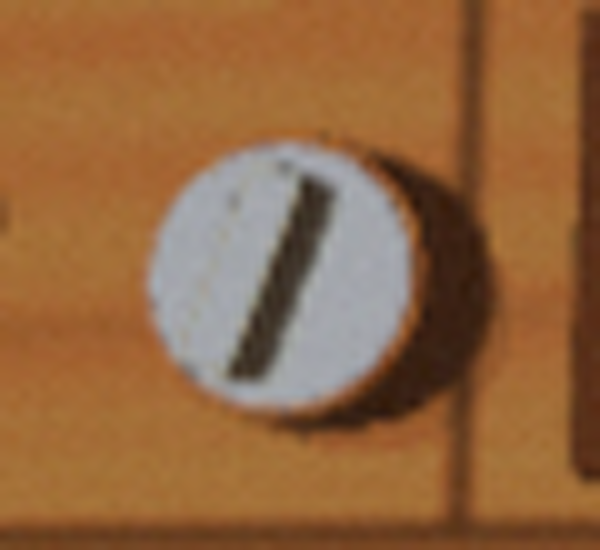

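View pics/c2.png

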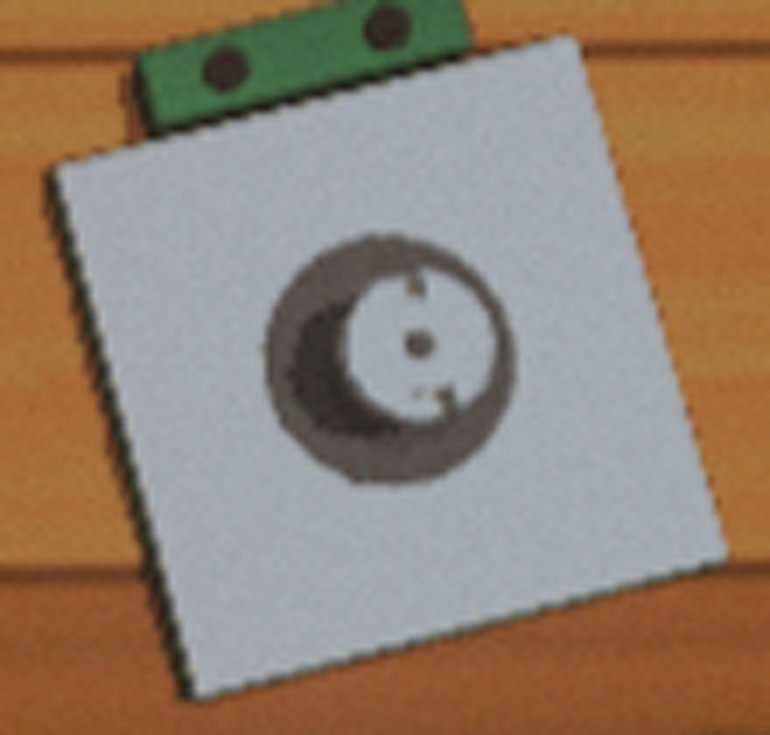

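```bash
python3 - <<'E'
from h import *
np.set_printoptions(precision=4,suppress=True)
for n in('top','side'):
    P=np.load(f'pics/P{n}.npy');I=np.load(f'pics/{n}0.npz')['p']
    print(n)
    def sel(c,r,z0,z1): 
        return (np.hypot(P[...,0]-c[0],P[...,1]-c[1])<r)&(P[...,2]>z0)&(P[...,2]<z1)
    for nm,c,r,z0,z1 in[('bar',(.494,.305),.05,.082,.1),('drumtop',(.494,.305),.06,.05,.068),('collar',(.505,-.176),.045,.085,.1),('table',(.505,-.176),.15,.026,.034)]:
        m=sel(c,r,z0,z1);Q=P[m]
        if len(Q)<5: print(nm,len(Q));continue
        xy=np.float32(Q[:,:2]*1000)
        r_=cv2.minAreaRect(xy);ce=cv2.minEnclosingCircle(xy)
        print(nm,len(Q),'mean',Q.mean(0),'std z',Q[:,2].std(),'rect',r_,'circ',ce)
P=np.load('pics/Ptop.npy')
print('drum z mm');print((P[226:260,133:165:1,2]*1000).astype(int))
print('col z mm');print((P[218:252,334:366,2]*1000).astype(int))
E
```

```text
top
bar 145 mean [0.4975 0.3031 0.0905] std z 0.002514013937473715 rect ((497.8013610839844, 304.41748046875), (15.211578369140625, 49.51532745361328), 70.65394592285156) circ ((497.6787414550781, 305.0064392089844), 25.094125747680664)
drumtop 482 mean [0.4963 0.2995 0.0618] std z 0.0026670662432606317 rect ((497.2644348144531, 303.83758544921875), (67.81900024414062, 68.8604507446289), 44.223167419433594) circ ((497.0975036621094, 304.8572692871094), 35.502742767333984)
collar 330 mean [ 0.5103 -0.179   0.0931] std z 0.0017370498049242124 rect ((510.5260925292969, -179.37423706054688), (46.544044494628906, 49.98847198486328), 15.101157188415527) circ ((510.63519287109375, -179.38352966308594), 25.46675682067871)
table 5387 mean [ 0.5094 -0.1784  0.0311] std z 0.001510319520381889 rect ((523.9622802734375, -176.2773895263672), (223.12008666992188, 196.8069610595703), 13.9824800491333) circ ((512.357421875, -178.97543334960938), 137.37518310546875)
side
bar 54 mean [0.4955 0.302  0.0873] std z 0.0025387303442215943 rect ((494.8918151855469, 304.3356018066406), (19.917217254638672, 47
[... 494 characters left out ...]
94), 15.08342456817627) circ ((508.8506774902344, -179.70516967773438), 25.73999786376953)
table 3686 mean [ 0.5056 -0.1924  0.0297] std z 0.0014793824646735705 rect ((522.8570556640625, -175.97471618652344), (228.4539794921875, 199.24700927734375), 13.91875171661377) circ ((510.49755859375, -181.17355346679688), 139.0707244873047)
drum z mm
[[ 0  1  5 ...  2  0  2]
 [ 1  3  4 ...  0  0  0]
 [ 3  2  4 ...  2  0  2]
 ...
 [ 1  2  1 ... -2  2  0]
 [ 1  1  2 ... -1  3  2]
 [ 0  3  2 ... -3  1  1]]
col z mm
[[ 32  31  34 ...  30  29  30]
 [ 33  31  29 ...  30  30  29]
 [ 29  30  31 ...  29  32  28]
 ...
 [ 29 985  30 ...  31  30  32]
 [ 34  29 985 ...  31  30  31]
 [ 33  32  29 ...  33  28  31]]
```

```bash
cat >> h.py <<'E'
from scipy.spatial.transform import Rotation as R
np.set_printoptions(precision=4,suppress=True)
def go(x,y,z,ydeg):
    o=ctrl.get_obs();q=o['ee_rot'];M=R.from_quat([q[1],q[2],q[3],q[0]]).as_matrix()
    s=M.T@(np.array([x,y,z])-o['eef_pos'])
    cur=np.degrees(np.arctan2(M[1,1],M[0,1]));dt=(ydeg-cur+180)%360-180
    print('t',o['time_s'],'tcp',o['eef_pos'],'yaw_y',cur,'tilt',M[:2,2],'F',o['wrist_force'],'w',o['gripper_width'],'j',o['joint_positions'])
    print('SHIFT',s.round(4),'TURN',round(-np.radians(dt),4))
E
python3 - <<'E'
from h import *
go(.4965,.304,.15,70.7)
P=np.load('pics/Ptop.npy');I=np.load('pics/top0.npz')['p'].astype(int).sum(-1)
# keyways: intersect rays with collar plane z=.092
c=ctrl.camera_info('top');K=c['mtx'];T=np.linalg.inv(c['extrinsics'])
v,u=np.mgrid[210:260,325:375]
d=np.stack([(u-K[0,2])/K[0,0],(v-K[1,2])/K[1,1],np.ones(u.shape)],-1)@T[:3,:3].T
X=T[:3,3]+d*((.0925-T[2,3])/d[...,2])[...,None]
r=X[...,:2]-[.5105,-.1794];rr=np.hypot(*np.moveaxis(r,-1,0));a=np.degrees(np.arctan2(r[...,1],r[...,0]))
I2=I[210:260,325:375]
for b in range(-180,180,8):
    m=(rr>17)&0 if 0 else (rr>.0185)&(rr<.0235)&(a>=b)&(a<b+8)
    print(b,int(I2[m].mean()) if m.any() else None,end='; ')
m=(rr>.0175)&(rr<.024)&(I2<450)
for s in(1,-1):
    k=m&(r[...,0]*s>.01); w=(450-I2)*k; cx=(r*w[...,None]).sum((0,1))/w.sum(); print(s,cx,np.degrees(np.arctan2(cx[1]*s,cx[0]*s)))
E
```

```text
t 0.1 tcp [0.2896 0.6093 0.2305] yaw_y 64.5758389324181 tilt [-0.0006 -0.0014] F [-0.6301 -0.1592  1.859 ] w 0.08543908176964148 j [-1.2108  0.5764  0.0248  1.4378 -0.015   1.129  -0.0565]
SHIFT [-0.3179 -0.1868  0.0808] TURN -0.1069
-180 503; -172 450; -164 277; -156 303; -148 490; -140 506; -132 494; -124 504; -116 488; -108 495; -100 504; -92 507; -84 495; -76 502; -68 501; -60 499; -52 485; -44 480; -36 498; -28 505; -20 492; -12 434; -4 292; 4 315; 12 407; 20 479; 28 504; 36 494; 44 491; 52 505; 60 507; 68 505; 76 506; 84 508; 92 509; 100 506; 108 505; 116 507; 124 510; 132 505; 140 509; 148 508; 156 509; 164 504; 172 494; 1 [0.02   0.0007] 2.0348596052300674
-1 [-0.019  -0.0078] 22.483471568678457
```

Call:
play_rows:
  steps:
    - [-0.04,-0.023,0,-0.013,1]
    - [-0.08,-0.047,0,-0.026,1]
    - [-0.12,-0.07,0,-0.04,1]
    - [-0.16,-0.094,0,-0.053,1]
    - [-0.2,-0.118,0,-0.067,1]
    - [-0.24,-0.141,0.01,-0.08,1]
    - [-0.28,-0.165,0.03,-0.094,1]
    - [-0.3179,-0.1868,0.05,-0.1069,1]
    - [-0.3179,-0.1868,0.0708,-0.1069,1]
    - [-0.3179,-0.1868,0.0808,-0.1069,1]

```text
time_s: 1.1
eef_pos: [0.4966, 0.3025, 0.1486]
ee_rot: [-0.001, 0.169, 0.986, -0.001]
wrist_force: [1.0, 0.7, -0.2]
gripper_width: 0.0852
```

```bash
python3 - <<'E'
from h import *
grab('top','top1');grab('side','side1')
crop('top1',200,280,100,220,6,'c3')
go(.4965,.304,.063,70.7)
P=pts('top',np.load('pics/top1.npz')['d'])
m=(np.hypot(P[...,0]-.51,P[...,1]+.179)<.04)&(P[...,2]>.085)&(P[...,2]<.1)
xy=np.float32(P[m][:,:2]*1000);print(cv2.minAreaRect(xy),cv2.minEnclosingCircle(xy),cv2.fitEllipse(cv2.convexHull(xy)))
E
```

```text
t 1.2 tcp [0.4954 0.3049 0.1491] yaw_y 70.76176005937828 tilt [-0.0029 -0.001 ] F [-0.5175  0.6309  0.0951] w 0.08538000093595144 j [-0.6438  0.5232  0.0183  1.7935 -0.0136  0.828   0.6163]
SHIFT [-0.0015 -0.0003  0.0861] TURN 0.0011
((510.5737609863281, -179.4709930419922), (46.48928451538086, 50.15727233886719), 15.124223709106445) ((510.4190368652344, -179.2711181640625), 25.330881118774414) ((510.5052795410156, -179.12216186523438), (49.40993118286133, 50.26064682006836), 6.620036602020264)
```

View pics/c3.png

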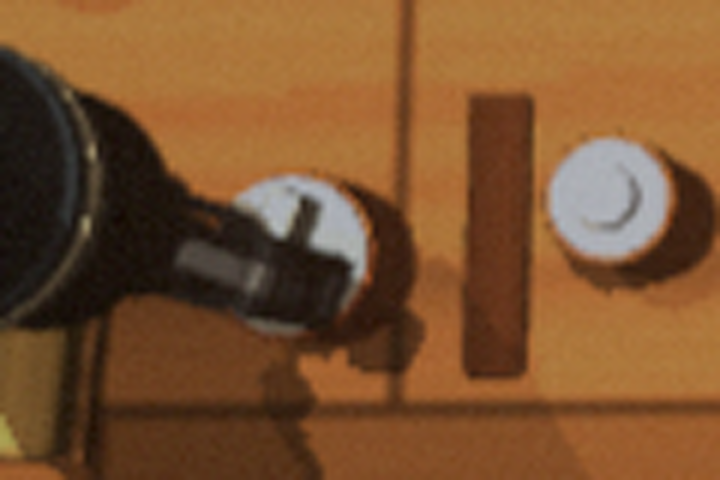

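View pics/side1.png

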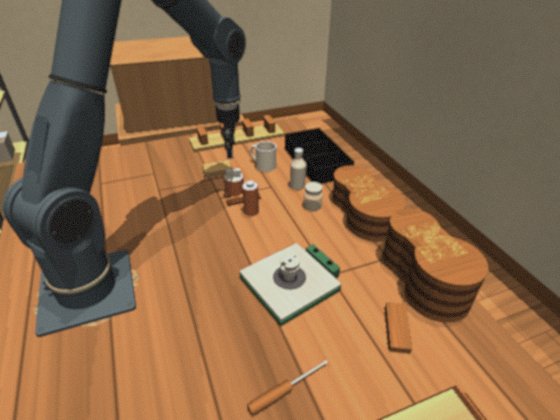

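Call:
play_rows:
  steps:
    - [-0.001,0,0.025,0,1]
    - [-0.0015,0,0.05,0,1]
    - [-0.0015,0,0.07,0,1]
    - [-0.0015,0,0.08,0,1]
    - [-0.0015,0,0.086,0,1]
    - [-0.0015,0,0.086,0,1]
    - [-0.0015,0,0.086,0,0.5]
    - [-0.0015,0,0.086,0,0.25]
    - [-0.0015,0,0.086,0,0.1]
    - [-0.0015,0,0.086,0,0]
  newtons: 70

```text
time_s: 2.2
eef_pos: [0.4983, 0.304, 0.0649]
ee_rot: [0.0, 0.168, 0.986, 0.0]
wrist_force: [1.0, -0.7, -0.4]
gripper_width: 0.0282
```

Call:
play_rows:
  steps:
    - [0,0,0,0,0]
    - [0,0,0,0,0]
    - [0,0,0,0,0]
    - [0,0,0,0,0]
    - [0,0,0,0,0]

```text
time_s: 2.7
eef_pos: [0.4983, 0.3041, 0.0647]
ee_rot: [0.0, 0.168, 0.986, 0.0]
wrist_force: [-0.1, 1.7, 3.2]
gripper_width: 0.0128
```

```bash
python3 - <<'E'
from h import *
grab('side','side2');grab('top','top2')
crop('side2',130,230,170,290,6,'c4')
go(.497,.304,.23,104)
E
```

```text
t 2.8 tcp [0.4983 0.3042 0.0647] yaw_y 70.70238718591462 tilt [0.0005 0.0004] F [0.9467 1.9299 3.8488] w 0.013142708372831307 j [-0.6364  0.6347  0.0127  1.8676 -0.0126  0.6387  0.6179]
SHIFT [ 0.0012 -0.0005 -0.1653] TURN -0.5812
```

View pics/c4.png

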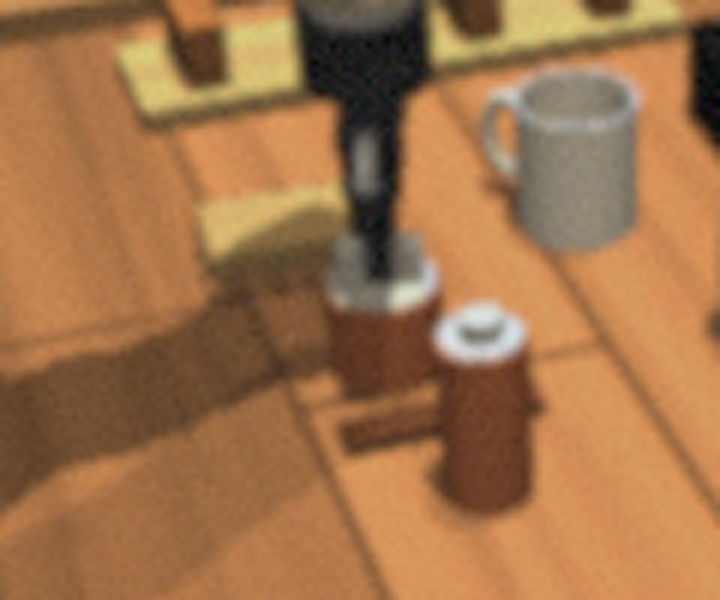

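Call:
play_rows:
  steps:
    - [0,0,-0.003,0,0]
    - [0,0,-0.01,0,0]
    - [0,0,-0.025,0,0]
    - [0,0,-0.045,0,0]
    - [0,0,-0.07,0,0]
    - [0,0,-0.095,0,0]
    - [0,0,-0.12,0,0]
    - [0,0,-0.145,0,0]
    - [0,0,-0.16,0,0]
    - [0,0,-0.165,0,0]

```text
time_s: 3.8
eef_pos: [0.4984, 0.3039, 0.2312]
ee_rot: [0.001, 0.168, 0.986, 0.001]
wrist_force: [-0.0, 0.4, -4.2]
gripper_width: 0.0127
```

```bash
python3 - <<'E'
from h import *
grab('side','side3')
crop('side3',90,230,170,310,5,'c5')
go(.51,-.1796,.23,104)
E
```

```text
t 3.85 tcp [0.4983 0.3039 0.2309] yaw_y 70.68544001943638 tilt [0.0012 0.0008] F [-0.0137  0.4912 -4.1051] w 0.012878184254088773 j [-0.6458  0.4381  0.0266  1.6899 -0.0133  1.0124  0.619 ]
SHIFT [-0.1709 -0.4524  0.0005] TURN -0.5814
```

View pics/c5.png

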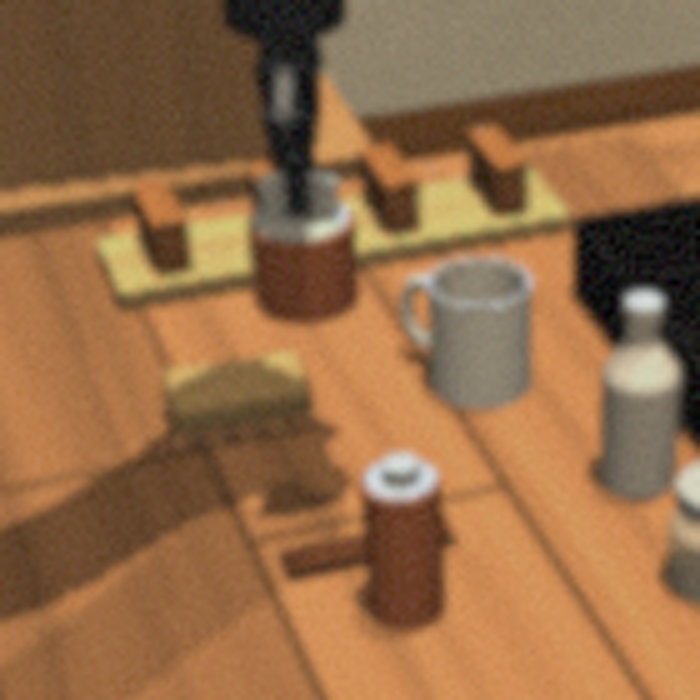

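Call:
play_rows:
  steps:
    - [-0.004,-0.011,0,0,0]
    - [-0.013,-0.034,0,-0.03,0]
    - [-0.025,-0.066,0,-0.06,0]
    - [-0.038,-0.1,0,-0.1,0]
    - [-0.051,-0.135,0,-0.16,0]
    - [-0.064,-0.17,0,-0.22,0]
    - [-0.077,-0.204,0,-0.28,0]
    - [-0.09,-0.238,0,-0.34,0]
    - [-0.103,-0.272,0,-0.4,0]
    - [-0.116,-0.306,0,-0.46,0]

```text
time_s: 4.85
eef_pos: [0.505, -0.0257, 0.2283]
ee_rot: [-0.001, -0.062, 0.998, -0.0]
wrist_force: [0.3, -0.2, -4.1]
gripper_width: 0.0125
```

```bash
python3 - <<'E'
from h import *
go(.51,-.1796,.23,104)
E
```

```text
t 4.85 tcp [ 0.505  -0.0257  0.2283] yaw_y 97.15795214285131 tilt [-0.0025 -0.0005] F [ 0.3499 -0.2    -4.1035] w 0.01252914748020726 j [-0.0344  0.3294 -0.0106  1.8789  0.0047  0.9359  1.6485]
SHIFT [ 0.0142 -0.1534 -0.0016] TURN -0.1194
```

Call:
play_rows:
  steps:
    - [0.003,-0.03,0,-0.03,0]
    - [0.006,-0.06,0,-0.06,0]
    - [0.009,-0.09,0,-0.09,0]
    - [0.011,-0.115,0,-0.11,0]
    - [0.013,-0.135,0,-0.1194,0]
    - [0.0142,-0.148,0.005,-0.1194,0]
    - [0.0142,-0.1534,0.015,-0.1194,0]
    - [0.0142,-0.1534,0.028,-0.1194,0]
    - [0.0142,-0.1534,0.033,-0.1194,0]
    - [0.0142,-0.1534,0.033,-0.1194,0]

```text
time_s: 5.85
eef_pos: [0.5104, -0.1761, 0.1951]
ee_rot: [-0.001, -0.121, 0.993, 0.001]
wrist_force: [-0.3, 0.1, -4.0]
gripper_width: 0.0125
```

```bash
python3 - <<'E'
from h import *
go(.51,-.1796,.18,104)
for n in('top','side'):
    p,d=grab(n,n+'4');P=pts(n,d)
    for nm,z0,z1 in (('bar',.19,.215),('dtop',.165,.185)):
        m=(np.hypot(P[...,0]-.51,P[...,1]+.179)<.05)&(P[...,2]>z0)&(P[...,2]<z1)
        Q=P[m]
        if len(Q)>5:
            xy=np.float32(Q[:,:2]*1000);print(n,nm,len(Q),Q.mean(0),cv2.minAreaRect(xy),cv2.minEnclosingCircle(xy))
crop('top4',170,300,280,430,5,'c6');crop('side4',190,330,220,360,5,'c7')
E
```

```text
t 5.85 tcp [ 0.5104 -0.1761  0.1951] yaw_y 103.95543354523991 tilt [-0.0027  0.0011] F [-0.2717  0.1283 -4.0392] w 0.012521505025123522 j [ 0.2446  0.4142  0.0015  1.8433 -0.0014  0.8869  2.0612]
SHIFT [ 0.0012 -0.0033  0.0151] TURN -0.0008
top bar 204 [ 0.4958 -0.1668  0.1934] ((502.4109191894531, -162.40350341796875), (68.47026824951172, 37.244224548339844), 26.995071411132812) ((507.7374267578125, -172.95330810546875), 34.36795425415039)
top dtop 30 [ 0.4867 -0.157   0.1738] ((499.2779846191406, -155.07997131347656), (64.92955017089844, 22.176807403564453), 25.637943267822266) ((504.07574462890625, -165.0767059326172), 32.464874267578125)
side bar 311 [ 0.5031 -0.1889  0.1964] ((505.4021911621094, -184.69137573242188), (56.08042907714844, 66.10466766357422), 65.85584259033203) ((507.28857421875, -179.04859924316406), 34.641536712646484)
side dtop 173 [ 0.497  -0.2017  0.1751] ((499.237060546875, -195.4293975830078), (33.471351623535156, 69.07551574707031), 64.06327819824219) ((506.5378112792969, -180.4182586669922), 34.53794479370117)
```

View pics/c6.png

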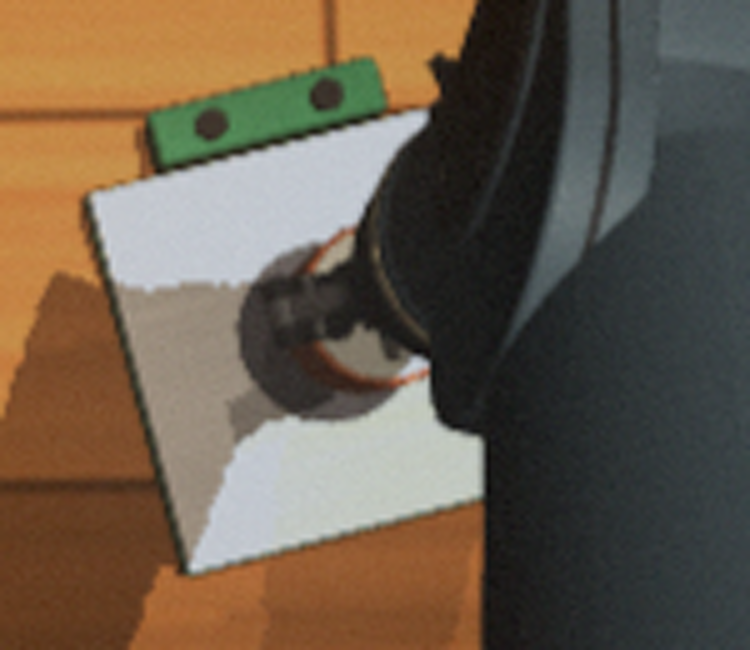

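View pics/c7.png

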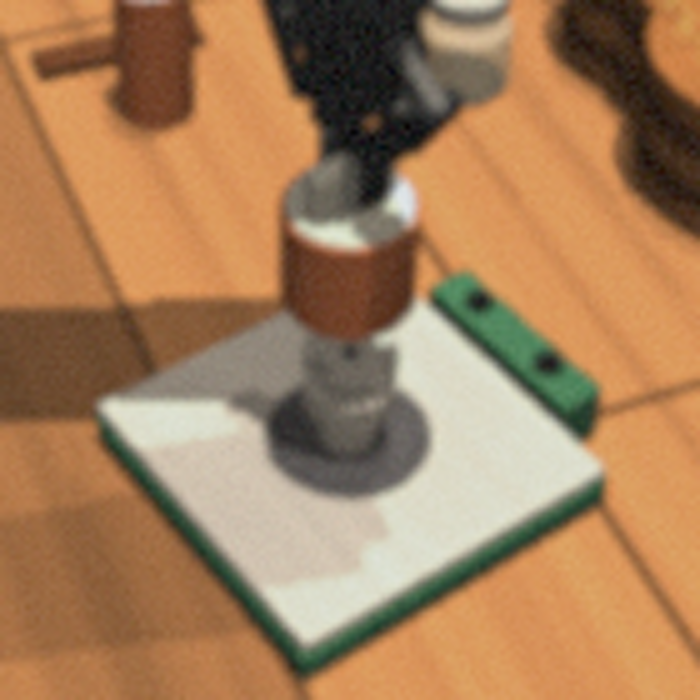

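```bash
cat >> h.py <<'E'
from scipy.optimize import least_squares
def cyl(n,P,z0,z1,c0,Rr=.035):
    m=(np.hypot(P[...,0]-c0[0],P[...,1]-c0[1])<.045)&(P[...,2]>z0)&(P[...,2]<z1)
    Q=P[m][:,:2]
    f=least_squares(lambda c:np.hypot(*(Q-c).T)-Rr,c0,loss='soft_l1',f_scale=.002)
    g=least_squares(lambda c:np.hypot(*(Q-c[:2]).T)-c[2],[*c0,Rr],loss='soft_l1',f_scale=.002)
    print(n,'cyl',len(Q),f.x*1000,'freeR',g.x*1000)
def disc(n,P,z0,z1,c0,Rr=.035):
    m=(np.hypot(P[...,0]-c0[0],P[...,1]-c0[1])<.05)&(P[...,2]>z0)&(P[...,2]<z1)
    Q=np.float32(P[m][:,:2]*1000);h=cv2.convexHull(Q)[:,0]
    g=least_squares(lambda c:np.hypot(*(h-c[:2]).T)-c[2],[c0[0]*1000,c0[1]*1000,Rr*1000],loss='soft_l1')
    print(n,'disc',len(Q),'free',g.x)
E
python3 - <<'E'
from h import *
go(.51,-.1796,.18,104)
z=ctrl.get_obs()['eef_pos'][2]+.0103
for n in('top','side'):
    p,d=grab(n,n+'5');P=pts(n,d)
    cyl(n,P,z-.068,z-.02,(.51,-.179)); disc(n,P,z-.021,z-.009,(.51,-.179))
    P0=np.load(f'pics/P{n}.npy')
    disc(n+' collar0',P0,.086,.1,(.51,-.179),.025)
    cyl(n+' drum0',P0,.006,.053,(.497,.304)); disc(n+' drum0',P0,.054,.066,(.497,.304))
E
```

```text
t 5.95 tcp [ 0.5113 -0.1765  0.1964] yaw_y 103.95054638891318 tilt [-0.0003  0.0003] F [ 0.0912 -0.5184 -4.8966] w 0.01284187549220442 j [ 0.2445  0.4128  0.0019  1.8415 -0.0012  0.8877  2.0614]
SHIFT [ 0.002  -0.0027  0.0164] TURN -0.0009
top cyl 66 [ 510.4205 -177.1723] freeR [ 510.295  -176.9614   34.7885]
top disc 205 free [ 509.963  -176.2286   34.1933]
top collar0 disc 329 free [ 510.393  -179.2176   24.88  ]
top drum0 cyl 147 [497.8273 305.2595] freeR [497.8019 305.136   34.8922]
top drum0 disc 456 free [497.5436 304.3425  34.4514]
side cyl 395 [ 508.8836 -176.5602] freeR [ 508.7915 -176.7915   34.7895]
side disc 287 free [ 508.4627 -178.5859   34.7519]
side collar0 disc 218 free [ 509.1322 -179.8599   25.1285]
side drum0 cyl 204 [495.3996 305.1648] freeR [494.9433 303.8025  33.7823]
side drum0 disc 137 free [494.0927 301.7632  34.1255]
```

```bash
python3 - <<'E'
from h import *
go(.5115,-.1794,.155,104)
E
```

```text
t 6.05 tcp [ 0.5115 -0.1769  0.1969] yaw_y 103.92953203032367 tilt [ 0.0007 -0.0001] F [-0.0014  0.7892 -3.8748] w 0.012885142118237372 j [ 0.2448  0.4122  0.0022  1.8409 -0.0012  0.8877  2.0614]
SHIFT [ 0.0007 -0.0024  0.0419] TURN -0.0012
```

Call:
play_rows:
  steps:
    - [0.0007,-0.0024,0.008,0,0]
    - [0.0007,-0.0024,0.018,0,0]
    - [0.0007,-0.0024,0.028,0,0]
    - [0.0007,-0.0024,0.036,0,0]
    - [0.0007,-0.0024,0.042,0,0]
    - [0.0007,-0.0024,0.042,0,0]
    - [0.0007,-0.0024,0.042,0,0]
    - [0.0007,-0.0024,0.042,0,0]

```text
time_s: 6.85
eef_pos: [0.5114, -0.1798, 0.1549]
ee_rot: [0.0, -0.121, 0.993, -0.0]
wrist_force: [0.0, -0.5, -3.5]
gripper_width: 0.0126
```

```bash
python3 - <<'E'
from h import *
z=ctrl.get_obs()['eef_pos'][2]+.0103
for n in('top','side'):
    p,d=grab(n,n+'6');P=pts(n,d)
    cyl(n,P,z-.068,z-.02,(.51,-.179)); disc(n,P,z-.021,z-.009,(.51,-.179))
crop('side6',190,330,220,360,5,'c8')
go(.5115,-.1794,.137,104)
E
```

```text
top cyl 58 [ 510.5397 -180.3955] freeR [ 510.4232 -180.1725   34.7904]
top disc 180 free [ 509.7927 -178.774    33.7537]
side cyl 375 [ 508.9347 -179.7499] freeR [ 508.7349 -180.1696   34.6106]
side disc 284 free [ 508.0884 -181.9587   34.4599]
t 6.95 tcp [ 0.5114 -0.1798  0.1549] yaw_y 103.89384677953596 tilt [ 0.0007 -0.0002] F [ 0.1525 -0.2037 -4.1382] w 0.012380109793328887 j [ 0.2514  0.4632  0.0001  1.8907 -0.0001  0.7869  2.0649]
SHIFT [-0.0002  0.0003  0.0179] TURN -0.0019
```

View pics/c8.png

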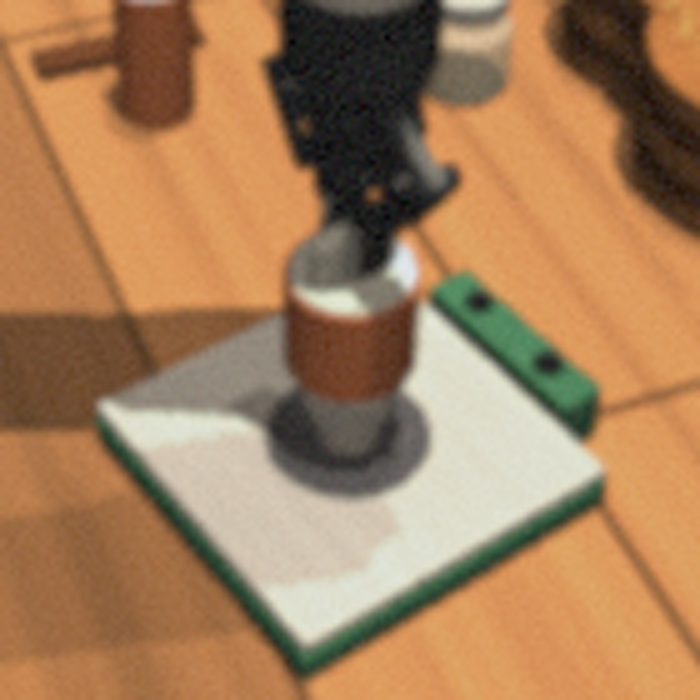

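Call:
play_rows:
  steps:
    - [-0.0001,0.0003,0.005,0,0]
    - [-0.0001,0.0003,0.011,0,0]
    - [-0.0001,0.0003,0.016,0,0]
    - [-0.0001,0.0003,0.019,0,0]
    - [-0.0001,0.0003,0.021,0,0]
    - [-0.0001,0.0003,0.023,0,0]
    - [-0.0001,0.0003,0.024,0,0]
    - [-0.0001,0.0003,0.025,0,0]
    - [-0.0001,0.0003,0.026,0,0]
    - [-0.0001,0.0003,0.026,0,0]

```text
time_s: 7.95
eef_pos: [0.5111, -0.1794, 0.1285]
ee_rot: [-0.0, -0.121, 0.993, -0.0]
wrist_force: [-0.3, -0.9, -4.6]
gripper_width: 0.0129
```

Call:
play_rows:
  steps:
    - [0,0,0.0015,0,0]
    - [0,0,0.003,0,0]
    - [0,0,0.0045,0,0]
    - [0,0,0.006,0,0]
    - [0,0,0.0075,0,0]
    - [0,0,0.009,0,0]
    - [0,0,0.0095,0,0]
    - [0,0,0.01,0,0]
    - [0,0,0.0105,0,0]
    - [0,0,0.011,0,0]

```text
time_s: 8.95
eef_pos: [0.5112, -0.1794, 0.1175]
ee_rot: [0.0, -0.121, 0.993, -0.0]
wrist_force: [0.5, -0.5, -3.6]
gripper_width: 0.0125
```

Call:
play_rows:
  steps:
    - [0,0,0.0004,0,0]
    - [0,0,0.0008,0,0]
    - [0,0,0.0012,0,0]
    - [0,0,0.0016,0,0]
    - [0,0,0.0016,0,0]
    - [0,0,0.0016,0,0]

```text
time_s: 9.55
eef_pos: [0.5111, -0.1794, 0.1159]
ee_rot: [-0.0, -0.121, 0.993, -0.0]
wrist_force: [-0.1, -0.1, -3.9]
gripper_width: 0.0127
```

Call:
play_rows:
  steps:
    - [0,0,0.0003,0,0]
    - [0,0,0.0006,0,0]
    - [0,0,0.0009,0,0]
    - [0,0,0.0012,0,0]
    - [0,0,0.0012,0,0]
    - [0,0,0.0012,0,0]

```text
time_s: 10.15
eef_pos: [0.5112, -0.1794, 0.1149]
ee_rot: [0.0, -0.121, 0.993, -0.0]
wrist_force: [-1.3, -0.1, 2.2]
gripper_width: 0.0126
```

Call:
play_rows:
  steps:
    - [0,0,-0.0003,0,0]
    - [0,0,-0.0003,0,0]
    - [0,0,-0.0003,0,0]
    - [0,0,-0.0003,0,0]
    - [0,0,-0.0003,0,0]
    - [0,0,-0.0003,0,0]
    - [0,0,-0.0003,0,0]
    - [0,0,-0.0003,0,0]
    - [0,0,-0.0003,0,0]
    - [0,0,-0.0003,0,0]

```text
time_s: 11.15
eef_pos: [0.5112, -0.1794, 0.115]
ee_rot: [0.0, -0.121, 0.993, -0.0]
wrist_force: [-0.6, 1.1, 2.1]
gripper_width: 0.0126
```

```bash
python3 - <<'E'
from h import *
go(.5112,-.1794,.1112,104)
for i in range(3): print(ctrl.get_obs()['wrist_force'])
E
```

```text
t 11.15 tcp [ 0.5112 -0.1794  0.115 ] yaw_y 103.89214176157482 tilt [ 0.0001 -0.0001] F [-0.6131  1.0687  2.1156] w 0.01257408023002332 j [ 0.2524  0.5164 -0.0021  1.933   0.0017  0.6921  2.0625]
SHIFT [-0.      0.      0.0038] TURN -0.0019
[-0.6131  1.0687  2.1156]
[-0.6131  1.0687  2.1156]
[-0.6131  1.0687  2.1156]
```

Call:
play_rows:
  steps:
    - [0,0,0.0005,0,0]
    - [0,0,0.001,0,0]
    - [0,0,0.0015,0,0]
    - [0,0,0.002,0,0]
    - [0,0,0.0025,0,0]
    - [0,0,0.003,0,0]
    - [0,0,0.0035,0,0]
    - [0,0,0.004,0,0]
    - [0,0,0.0043,0,0]
    - [0,0,0.0043,0,0]

```text
time_s: 12.15
eef_pos: [0.5113, -0.1794, 0.111]
ee_rot: [0.0, -0.121, 0.993, -0.0]
wrist_force: [-2.3, 0.8, 8.2]
gripper_width: 0.0122
```

Call:
play_rows:
  steps:
    - [0,0,0,0.02,0]
    - [0,0,0,0.04,0]
    - [0,0,0,0.06,0]
    - [0,0,0,0.08,0]
    - [0,0,0,0.1,0]
    - [0,0,0,0.12,0]
    - [0,0,0,0.14,0]
    - [0,0,0,0.16,0]
    - [0,0,0,0.18,0]
    - [0,0,0,0.2,0]

```text
time_s: 13.15
eef_pos: [0.5117, -0.1797, 0.1112]
ee_rot: [0.001, -0.021, 1.0, -0.0]
wrist_force: [-1.8, -0.2, 8.4]
gripper_width: 0.0134
```

```bash
cat > s.py <<'E'
from h import *
o=ctrl.get_obs();q=o['ee_rot'];M=R.from_quat([q[1],q[2],q[3],q[0]]).as_matrix()
print(o['time_s'],o['eef_pos'],'twist',np.radians(103.9)-np.arctan2(M[1,1],M[0,1]),o['wrist_force'],o['wrist_torque'],o['gripper_width'],'tilt',M[:2,2])
E
python3 s.py
```

```text
13.15 [ 0.5117 -0.1797  0.1112] twist 0.20068676458442303 [-1.7913 -0.1529  8.3989] [-0.0601  0.1913  0.1452] 0.013420005924189498 tilt [ 0.0014 -0.0006]
```

Call:
play_rows:
  steps:
    - [0,0,0,0.02,0]
    - [0,0,0,0.04,0]
    - [0,0,0,0.06,0]
    - [0,0,0,0.08,0]
    - [0,0,0,0.1,0]
    - [0,0,0,0.12,0]
    - [0,0,0,0.14,0]
    - [0,0,0,0.16,0]
    - [0,0,0,0.18,0]
    - [0,0,0,0.2,0]

```text
time_s: 14.15
eef_pos: [0.5118, -0.1798, 0.1112]
ee_rot: [0.001, 0.079, 0.997, -0.0]
wrist_force: [-0.6, 0.3, 9.1]
gripper_width: 0.0127
```

```bash
python3 s.py
```

```text
14.15 [ 0.5118 -0.1798  0.1112] twist 0.40074806492275816 [-0.5634  0.318   9.0525] [-0.1334  0.1071  0.1837] 0.012690740835871505 tilt [ 0.0016 -0.0007]
```

Call:
play_rows:
  steps:
    - [0,0,0,0.02,0]
    - [0,0,0,0.04,0]
    - [0,0,0,0.06,0]
    - [0,0,0,0.08,0]
    - [0,0,0,0.1,0]
    - [0,0,0,0.12,0]
    - [0,0,0,0.14,0]

```text
time_s: 14.85
eef_pos: [0.5119, -0.1799, 0.1112]
ee_rot: [0.001, 0.149, 0.989, -0.0]
wrist_force: [0.2, -0.6, 7.9]
gripper_width: 0.0127
```

```bash
python3 s.py
```

```text
14.85 [ 0.5119 -0.1799  0.1112] twist 0.5407263246601783 [ 0.1581 -0.5695  7.9051] [-0.1941  0.186   0.1461] 0.012663818395732393 tilt [ 0.0017 -0.0009]
```

Call:
play_rows:
  steps:
    - [0,0,0,0.02,0]
    - [0,0,0,0.04,0]
    - [0,0,0,0.06,0]
    - [0,0,0,0.06,0]

```text
time_s: 15.25
eef_pos: [0.5118, -0.1799, 0.1112]
ee_rot: [0.001, 0.178, 0.984, -0.0]
wrist_force: [-0.3, -0.5, 8.4]
gripper_width: 0.0124
```

```bash
python3 s.py
```

```text
15.25 [ 0.5118 -0.1799  0.1112] twist 0.6007915304701605 [-0.3357 -0.5412  8.4248] [-0.1875  0.1159  0.0799] 0.01239764008653123 tilt [ 0.0016 -0.0009]
```

Call:
play_rows:
  steps:
    - [0,0,0,0.02,0]
    - [0,0,0,0.04,0]
    - [0,0,0,0.06,0]
    - [0,0,0,0.06,0]

```text
time_s: 15.65
eef_pos: [0.5118, -0.1799, 0.1112]
ee_rot: [0.001, 0.208, 0.978, -0.0]
wrist_force: [-0.7, -1.2, 8.2]
gripper_width: 0.0126
```

Call:
play_rows:
  steps:
    - [0,0,0,0.02,0]
    - [0,0,0,0.04,0]
    - [0,0,0,0.06,0]
    - [0,0,0,0.06,0]

```text
time_s: 16.05
eef_pos: [0.5108, -0.1794, 0.1102]
ee_rot: [-0.0, 0.237, 0.972, -0.0]
wrist_force: [0.2, -1.4, -4.4]
gripper_width: 0.0128
```

```bash
python3 s.py
```

```text
16.05 [ 0.5108 -0.1794  0.1102] twist 0.7207343533472326 [ 0.2178 -1.3692 -4.4446] [-0.3116 -0.1834 -0.0355] 0.012791953752011608 tilt [-0.0009 -0.0001]
```

Call:
play_rows:
  steps:
    - [0,0,0.0005,0,0]
    - [0,0,0.001,0,0]
    - [0,0,0.0015,0,0]
    - [0,0,0.0018,0,0]
    - [0,0,0.0018,0,0]

```text
time_s: 16.55
eef_pos: [0.5108, -0.1794, 0.1087]
ee_rot: [-0.0, 0.236, 0.972, -0.0]
wrist_force: [-1.3, -1.2, -3.4]
gripper_width: 0.0128
```

```bash
python3 s.py
```

```text
16.55 [ 0.5108 -0.1794  0.1087] twist 0.7201070544891026 [-1.3076 -1.1914 -3.4421] [-0.2229  0.2128 -0.0885] 0.012784768258733476 tilt [-0.0007  0.0001]
```

Call:
play_rows:
  steps:
    - [0,0,0.0003,0,0]
    - [0,0,0.0006,0,0]
    - [0,0,0.0009,0,0]
    - [0,0,0.0012,0,0]
    - [0,0,0.0012,0,0]
    - [0,0,0.0012,0,0]

```text
time_s: 17.15
eef_pos: [0.5109, -0.1794, 0.1077]
ee_rot: [-0.0, 0.237, 0.972, 0.0]
wrist_force: [-3.4, -0.3, 3.2]
gripper_width: 0.013
```

```bash
python3 s.py
```

```text
17.15 [ 0.5109 -0.1794  0.1077] twist 0.720175865515067 [-3.3648 -0.2793  3.2203] [-0.099   0.9677 -0.1443] 0.013027034142471139 tilt [-0.0004  0.0001]
```

```bash
python3 - <<'E'
from h import *
for n in('side','top'):
    p,d=grab(n,n+'7');P=pts(n,d);z=.118
    cyl(n,P,z-.068,z-.02,(.51,-.179)); disc(n,P,z-.021,z-.009,(.51,-.179))
crop('side7',190,330,220,360,5,'c9')
E
```

```text
side cyl 339 [ 508.5132 -178.693 ] freeR [ 508.2775 -179.2612   34.483 ]
side disc 262 free [ 507.8701 -181.0108   34.4706]
top cyl 79 [ 510.2814 -179.2981] freeR [ 510.2461 -179.235    34.9364]
top disc 188 free [ 508.0108 -177.079    32.2544]
```

View pics/c9.png

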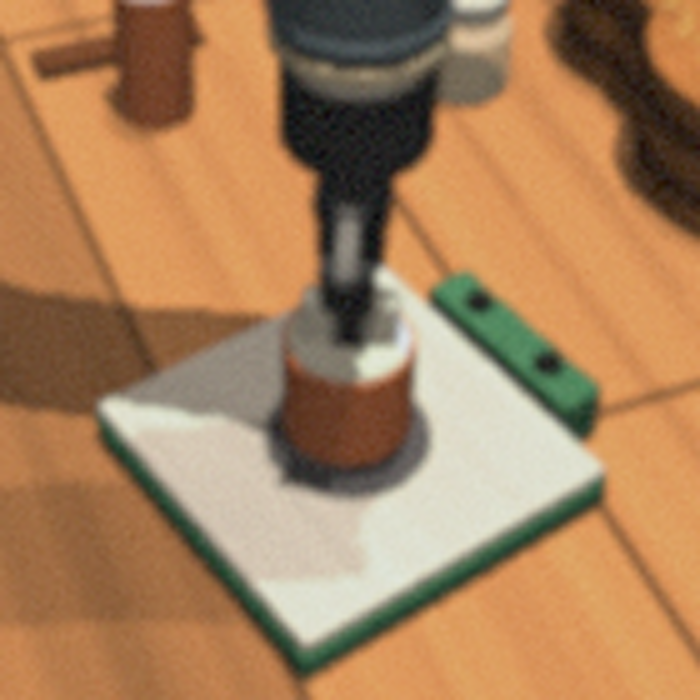

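Call:
play_rows:
  steps:
    - [0,0,0.0003,0,0]
    - [0,0,0.0006,0,0]
    - [0,0,0.0009,0,0]
    - [0,0,0.0009,0,0]
    - [0,0,0.0009,0,0]

```text
time_s: 17.75
eef_pos: [0.5109, -0.1794, 0.1068]
ee_rot: [-0.0, 0.236, 0.972, -0.0]
wrist_force: [-4.8, 0.1, 4.2]
gripper_width: 0.013
```

```bash
python3 s.py
```

```text
17.75 [ 0.5109 -0.1794  0.1068] twist 0.7200888341471829 [-4.8179  0.1059  4.188 ] [ 0.0259  1.2183 -0.0567] 0.012983727375262358 tilt [-0.0004  0.0001]
```

Call:
play_rows:
  steps:
    - [0,0,-0.0005,0,0]
    - [0,0,-0.001,0,0]
    - [0,0,-0.001,0,0.05]
    - [0,0,-0.001,0,0.15]
    - [0,0,-0.001,0,0.3]
    - [0,0,-0.001,0,0.45]
    - [0,0,-0.001,0,0.5]
    - [0,0,-0.001,0,0.5]
    - [0,0,-0.001,0,0.5]
    - [0,0,-0.001,0,0.5]

```text
time_s: 18.75
eef_pos: [0.5112, -0.1794, 0.1078]
ee_rot: [0.0, 0.236, 0.972, -0.0]
wrist_force: [-0.6, 0.8, 0.2]
gripper_width: 0.0425
```

```bash
python3 s.py
```

```text
18.75 [ 0.5112 -0.1794  0.1078] twist 0.7200887070331221 [-0.5949  0.8311  0.1782] [ 0.0045 -0.0111  0.0507] 0.042476938307650994 tilt [ 0.0002 -0.0001]
```

Released cleanly. Retreat straight up, then to the side to clear the view.

Call:
play_rows:
  steps:
    - [0,0,-0.005,0,0.5]
    - [0,0,-0.015,0,0.5]
    - [0,0,-0.03,0,0.5]
    - [0,0,-0.05,0,0.5]
    - [0,0,-0.075,0,0.5]
    - [0,0,-0.1,0,0.5]
    - [0,0,-0.12,0,0.5]
    - [0,0,-0.13,0,0.5]
    - [0,0,-0.14,0,0.5]

```text
time_s: 19.65
eef_pos: [0.5111, -0.1794, 0.2488]
ee_rot: [0.0, 0.237, 0.972, 0.0]
wrist_force: [0.0, 0.6, -0.8]
gripper_width: 0.0423
```

```bash
python3 - <<'E'
from h import *
go(.51,0.0,.25,64)
grab('side','side8');crop('side8',190,330,220,360,5,'c10')
E
```

```text
t 19.65 tcp [ 0.5111 -0.1794  0.2488] yaw_y 62.639858599481016 tilt [ 0.0007 -0.0001] F [ 0.0155  0.6407 -0.8484] w 0.04230313168266392 j [ 0.0663  0.3704  0.2622  1.7728 -0.111   1.0121  1.4636]
SHIFT [ 0.0834  0.1588 -0.0013] TURN -0.0237
```

View pics/c10.png

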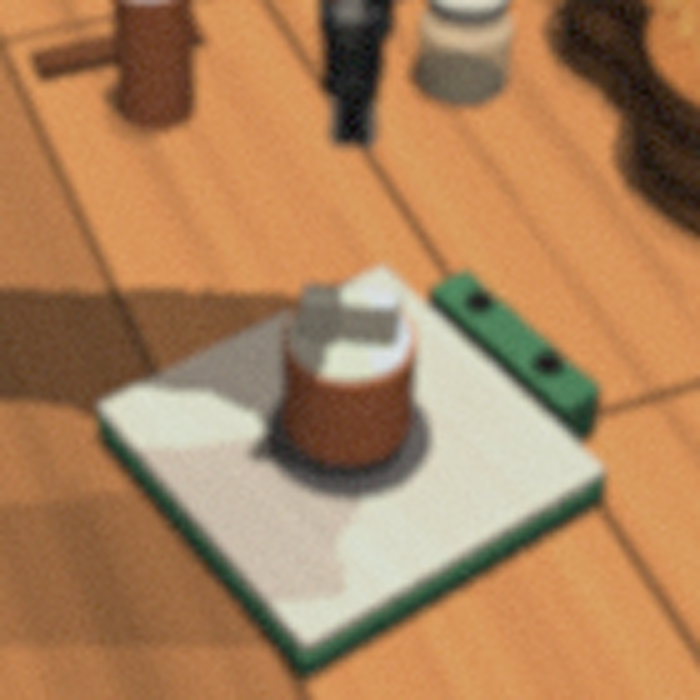

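The drum hangs on the spindle, upright, gripper clear above. I'll move aside for a top view and a depth check of level and height.

Call:
play_rows:
  steps:
    - [0.01,0.018,0,0,0.5]
    - [0.03,0.055,0,0,0.5]
    - [0.05,0.095,0,0,0.5]
    - [0.07,0.135,0,0,0.5]
    - [0.08,0.155,0,0,0.5]
    - [0.083,0.159,0,0,0.5]
    - [0.083,0.159,0,0,0.5]

```text
time_s: 20.4
eef_pos: [0.5101, 0.0003, 0.2473]
ee_rot: [-0.001, 0.236, 0.972, -0.0]
wrist_force: [0.6, -1.7, -0.2]
gripper_width: 0.0425
```

```bash
python3 - <<'E'
from h import *
for n in('side','top'):
    p,d=grab(n,n+'9');P=pts(n,d)
    cyl(n,P,.05,.098,(.51,-.179))
    for nm,z0,z1 in(('top',.097,.113),('bar',.125,.145)):
        m=(np.hypot(P[...,0]-.51,P[...,1]+.179)<.034)&(P[...,2]>z0)&(P[...,2]<z1);Q=P[m]
        A=np.c_[Q[:,:2]-Q[:,:2].mean(0),np.ones(len(Q))];print(n,nm,len(Q),'plane slope,height',np.linalg.lstsq(A,Q[:,2],rcond=None)[0],cv2.minAreaRect(np.float32(Q[:,:2]*1000)))
crop('top9',170,300,120,430,2.5,'c11')
E
```

```text
side cyl 344 [ 508.6172 -178.8984] freeR [ 508.4352 -179.33     34.6083]
side top 244 plane slope,height [0.0032 0.0492 0.1049] ((506.73541259765625, -187.3332977294922), (48.782222747802734, 64.47220611572266), 68.91677856445312)
side bar 116 plane slope,height [0.1288 0.2432 0.1316] ((508.5994873046875, -180.15904235839844), (17.317861557006836, 48.87040710449219), 60.712684631347656)
top cyl 82 [ 510.193  -179.3505] freeR [ 510.0387 -179.0022   34.6691]
top top 515 plane slope,height [-0.0025  0.0085  0.106 ] ((510.583984375, -179.26010131835938), (65.03009796142578, 67.3642349243164), 0.05997398495674133)
top bar 149 plane slope,height [-0.0677 -0.1436  0.1342] ((510.32550048828125, -179.08338928222656), (13.750709533691406, 50.45964431762695), 61.954898834228516)
```

View pics/c11.png

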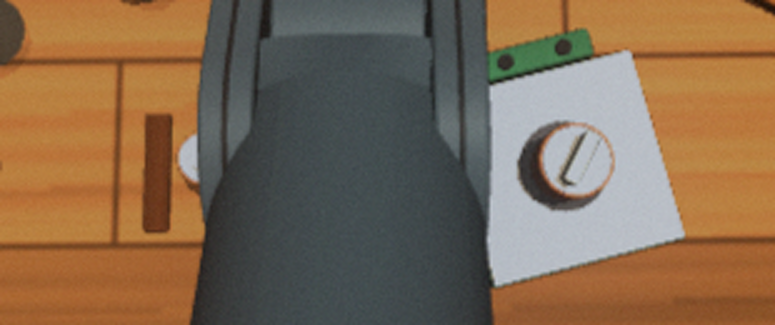

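View pics/side9.png

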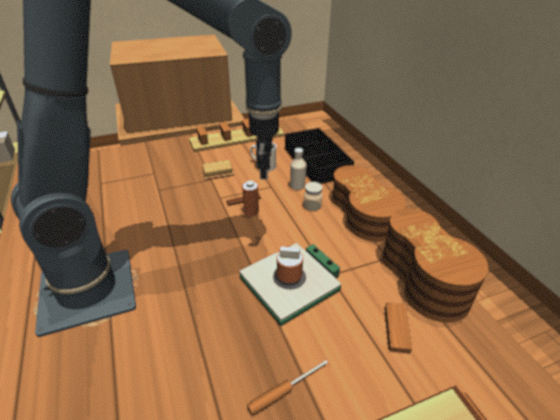

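```bash
python3 -c "
from cell import ctrl
print(ctrl.sign_off())"
```

```text
the job is handed in; nothing more can be done
None
```

The drum is locked on the spindle. I picked it up by the bar and lowered its lugs through the keyways onto the ledge, where they paused for about 1 s. I then pushed down about 4 mm and twisted clockwise slowly until the lugs dropped at about 0.7 rad. The job took about 20.5 s of the 67 s allowed.

- **Force:** the wrist readings, taken at the end of each move, put the push on the spindle at about 13 N or less, drum weight included. The limit was 25 N.
- **Fully home:** I kept hold of the drum down to 7 mm below the ledge. A further light push there met only the spring, with a few newtons sideways at the wrist that went away on release. Then I let go and drew back.
- **Height:** depth readings put the drum top at about 104 to 106 mm. Locked should be 104 mm, and still on the ledge would be 111 mm.
- **Level and position:** the top camera shows the drum level to within 0.01 slope and centred on the spindle to within about 1 mm. The bar is at about -28°, which matches the twist. The side camera's slope over the drum top (0.05) was higher, and the small patch on the bar was too noisy to use from either camera. I relied on the top camera's reading over the whole drum top.
- **Other objects:** the last side view shows the other objects where they were. I did not measure their positions again.

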